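Front-load a spray can into a push-back rack

ROBOT

A 6-joint arm with a two-finger parallel gripper is mounted at the origin on the work surface; the furniture and walls round the work are solid. World frame = base frame: x ahead of the robot, y to its left, z up, the work surface at z = 0. Lengths are in m, angles in rad, forces in N, time in s.
With the tool pointing down it reaches from about 0.25 to 0.725 m from the base axis. Payload 4 kg.
Tool frame: the origin (TCP) lies on the centre line of the jaws, within the pads' length; the fingertips stand 17 mm ahead of it and the grasp point (between the pads) lies 2 mm behind it; z points along the fingers, y is the line along which they close (so a half turn about z gives the same grasp; the last joint's range is limited). The gripper opens to 85 mm and grips with 20 to 120 N. Pads are 22 mm wide; open, the fingers measure 114 mm over their backs; the gripper's body (76 mm by 85 mm) begins 54 mm behind the grasp point. The pads swing forward as they close: fully open they stand 13 mm farther back than shut.
Start: joints at [1.193, 0.241, 0.005, 1.335, 0, 1.571], TCP at [0.184, 0.465, 0.215] pointing down, gripper open.
Joint ranges: [-2.72, 2.72], [-1.05, 1.87], [-1.09, 1.28], [-1.99, 2.15], [-1.42, 1.44], [-3.14, 3.14]. Speed limits (rad/s): [2.79, 2.79, 3.14, 3.14, 3.14, 3.14].

INTERFACE

Orientations are given as a unit quaternion [x, y, z, w].
In Python, from workcell import get_obs, imaging, order gives the robot as it stands.
- The arm moves only by the tool apply_moves, never from a script. Its argument "targets" is a list that holds one entry, the list of rows, each a list of 5 numbers: the shift along the world's x, y, z in units of 40 mm (1.0 is 40 mm), then the turn about the world's z in degrees, then the gripper command: -1 is shut, 1 is fully open, values between are in proportion. In form: [[[dx, dy, dz, turn, fingers], ...]]. A call has 1 to 8 rows; each row shifts and turns the commanded pose from where the row before left it; what a row does not reach is not made up. A row lasts 1/12 s, in which the tool goes at most 41.7 mm and 7.16 degrees, less where a joint would pass 70% of its speed; a pose out of reach is approached as far as the arm can. A call is refused whole if a number of a shift passes 1 or a number of a turn 7.16, either way. A call with a gripper value outside its range is refused whole. The fingers move at their own pace and stop on an object; the grip force is fixed at half the most. Time passes only in rows, so rows that do not move let the fingers close. It gives the time, the measured TCP pose, the force, the opening and the grip force at its end, in the units of the state.
- get_obs(): the state, without advancing time (a new reading comes with each control period).
- imaging.camera(name): name is "side" or "top" or "wrist"; returns (picture, depth): 400x640x3 uint8, blue, green, red; 400x640 float32, m along the optical axis (not along the pixel's ray), 0 where there is no reading.
- imaging.get_calibration(name): a dict with "camera_matrix" (3x3 intrinsics, pixels), "k1" (the pictures are not rectified: a ray, as slopes to the right and down, at radius r is drawn at 1 + k1 r^2 times it, then the intrinsics apply), "eye" and "rotation" of the camera in the world; the wrist camera has in their place "hand_eye" (4x4, takes a point from camera to tool coordinates, whose origin is the TCP and whose axes are the flange's). Camera axes: x right, y down, z forward; pixel columns grow to the right and rows downward; lengths in m; the calibration is good to about 2 mm. A picture is of the moment at which its call begins: read the wrist's pose just before it. get_calibration takes no time and is no camera call.
- order.job_done(): hands the job in; it is judged then, once.
The state is a dict: "clock": time; "joint_pos": joint angles; "joint_vel": joint speeds; "tau": joint torques, N m; "eef_pos": TCP position; "tool_rot": TCP orientation; "ft_force": force on the tool from outside, world axes, zero at the start; "ft_torque": the same for the moment, N m; "grip_width": finger opening in m; "grasp_force": force on a finger pad.
Only numpy, scipy, OpenCV 4.12 (cv2) and the standard library are available. Lean on these libraries where they do the work, as an engineer would, in place of code of your own. Each camera call takes 0.05 s, during which the arm holds its last target. There are 200 camera calls.

TASK

The lane of the grey can rack has room for one more: push the orange-collared spray can that lies on the bench in front of it up the sloping lane, over the yellow sprung catch, until the can ahead of it is up against the rack's end stop and the catch has sprung up behind the new can. Roll it slowly, with the fingertips only (two of them spread along its body keep it square; pushed at one point it turns and jams): do not lift it, do not flick it, and do not let it get away and roll back down onto the bench. Then let it settle back on the catch, move clear, and leave the other things on the bench alone.

Things in the scene. Friction and masses are not known exactly. Their poses are not given: they have to be found in the camera images.
- rack: Grey sheet-steel can rack fixed on the bench: one lane, 172 mm wide inside, open at the front. Origin: middle of the front lip, flush with the bench (z = 0). x points up the lane (level), y left, z up. The floor climbs at 0.14 rad: its height is 0.141 times x, up to the end stop at x = 0.231. Side walls 38 mm high, 3 mm thick; the first 36 mm of the mouth flare out by 12 mm a side.
- end_stop: Plate across the upper end of the lane, square to its floor, 49 mm high. Origin: where its face towards the cans meets the floor, mid-lane. The lane holds two cans between catch and stop with 6 mm of play.
- catch (a joint): Yellow one-way catch across the lane: a two-tabbed flap hinged at its lower edge, 60 mm up the lane, free edge up the lane. 0 = sprung up, 0.40 rad = flush with the floor. A light spring lifts it (under 1 N at the edge); a can pushed on from the front presses it down by its weight, and it springs up behind the can and holds it.
- catch_edge (a point): Middle of the catch's free edge: when up, 98 mm along the floor from the front lip and 16 mm above the floor. Between the tabs is a 62 mm wide gap. Fingertips kept 20 mm or more above the floor clear it.
- new_can_middle (a point): Can to be racked: grey spray can, orange collar, 154 mm long, 67 mm diameter, 0.22 to 0.45 kg, lying before the lane nearly square to it, rolls freely. Point on its axis 75 mm from its base, mid-body, 33 mm above what it lies on; body straight 55 mm either side. z axis to the nozzle. Racked, it is at x = 0.121 (on the catch) to 0.127 (row at the stop) in the rack's frame. Push: 1 to 5 N.
- racked_can_middle (a point): The same kind of can, already in the lane, resting on the upper side of the catch at the start. Point on its axis 75 mm from its base. The new can pushes it up the lane by 66 mm, to the end stop, where this point is at x = 0.193 in the rack's frame (0.187 settled back).
- white_can_mid (a point): Bystander: white spray can with a green smear, standing to the right of the rack, 66 mm in diameter, 164 mm tall. Point half-way up.
- blue_can_mid (a point): Bystander: grey spray can with a blue collar, standing to the right of the rack's mouth, 66 mm in diameter, 189 mm tall. Point half-way up.
- orange_marker_mid (a point): Bystander: black paint marker with an orange cap, 150 mm long, 22 mm thick, lying to the right of the rack. Point at its middle.

How it is judged:
By the outcome, as a careful person would: the job done as asked, in the order asked, and still so for the second after the job is handed in, with the robot touching nothing.
It also fails if it takes over 45 s, if anything falls off the work surface, if the arm or the gripper's body presses on something with over 40 N, if the wrist force passes 120 N, or if a joint passes its speed limit or range.

## Working session

There is one attempt and no reset: what is moved stays moved. The work goes in short steps, Python scripts to look and compute and a tool call to move; the robot and the scene stay as the last step left them, time stands still between calls to the robot, and variables do not carry over. Pictures are saved under pics/ and viewed, at most 10 in all, crops included, and the job is handed in when it is done.

Besides the shell and the picture viewer there is one more tool, called after "Request:" in YAML: its name, and indented under it one key for each argument. apply_moves: Moves the arm, as the interface text tells. Its arguments: {"type":"object","properties":{"targets":{"type":"array","items":{"type":"array","items":{"type":"array","items":{"type":"number"}}}}},"required":["targets"]}

```bash
mkdir -p pics; cat > h.py <<'E'
import numpy as np, cv2
from workcell import get_obs, imaging, order
from scipy.spatial.transform import Rotation as R
def pose(name):
    c=imaging.get_calibration(name)
    if 'eye' in c: return c,np.array(c['rotation']),np.array(c['eye'])
    o=get_obs(); T=np.array(c['hand_eye']); r=R.from_quat(o['tool_rot']).as_matrix()
    return c,r@T[:3,:3],r@T[:3,3]+np.array(o['eef_pos'])
def rays(c,uv):
    K=np.array(c['camera_matrix'],float)
    d=(np.array(uv,float).reshape(-1,2)-[K[0,2],K[1,2]])/[K[0,0],K[1,1]]
    u=d.copy()
    for _ in range(20): u=d/(1+c['k1']*(u**2).sum(1,keepdims=True))
    return np.c_[u,np.ones(len(u))]
def onplane(c,Rm,e,uv,z):
    w=rays(c,uv)@Rm.T; return e+w*((z-e[2])/w[:,2])[:,None]
def bydepth(c,Rm,e,uv,dep):
    return e+(rays(c,uv)*np.array(dep).reshape(-1,1))@Rm.T
E
python3 - <<'E'
from h import *
for n in ['top','side']:
    c,Rm,e=pose(n); p,d=imaging.camera(n)
    cv2.imwrite(f'pics/{n}0.png',p); np.savez(f'{n}0.npz',p=p,d=d)
    print(n,e,Rm.round(3).tolist(),c['camera_matrix'],c['k1'])
o=get_obs(); print(o['clock'],o['eef_pos'],o['tool_rot'],o['grip_width'])
E
```

```text
top [ 0.46238747 -0.35107526  1.21242296] [-0.704, 0.708, -0.024, 0.037] [[510.63371583   0.         325.72230001]
 [  0.         510.63371583 189.61022744]
 [  0.           0.           1.        ]] -0.13216686728266627
side [ 0.54932468 -1.05760409  0.52650883] [0.875, -0.01, -0.0, -0.485] [[420.79332647   0.         314.43221065]
 [  0.         420.79332647 201.80558913]
 [  0.           0.           1.        ]] -0.09236703034402373
0.1 [0.18421307 0.46420011 0.21403311] [ 1.87759314e-01  9.82214638e-01 -9.02172643e-04 -1.75512256e-04] 0.08584942712786588
```

View pics/top0.png

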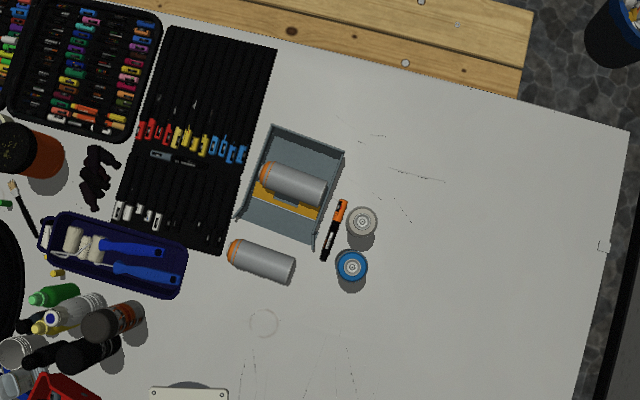

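View pics/side0.png

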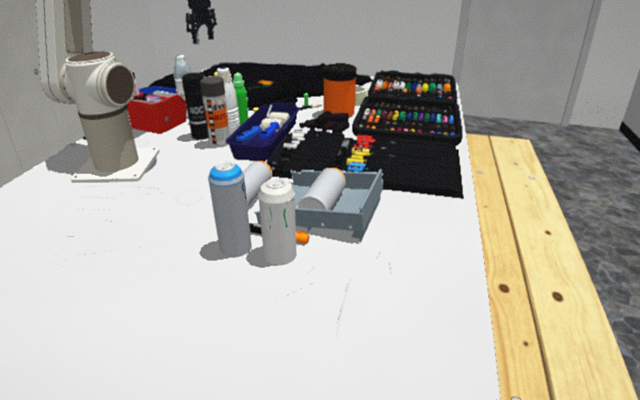

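The top view shows the new can from (230,250) to (293,270), the racked can around (293,184), the rack mouth from (237,218) to (314,248), and the bystanders at (335,230), (361,222) and (351,266). The side view has the rack at about (320,205), partly behind the two standing cans.

```bash
sed -i "s/np.array(c\['rotation'\])/R.from_quat(c['rotation']).as_matrix()/" h.py
python3 - <<'E'
from h import *
c,Rm,e=pose('top'); z=np.load('top0.npz'); p,d=z['p'],z['d']
uu,vv=np.meshgrid(np.arange(640),np.arange(400))
P=bydepth(c,Rm,e,np.c_[uu.ravel(),vv.ravel()],d.ravel()).reshape(400,640,3)
hsv=cv2.cvtColor(p,cv2.COLOR_BGR2HSV)
def rep(n,m):
    q=P[m]; ctr=np.median(q,0); print(n,m.sum(),'med',ctr.round(4),'zmax',np.percentile(q[:,2],[2,50,98]).round(4))
print('bench',P[330,450],P[300,380])
def box(a,b,cc,dd):
    m=np.zeros((400,640),bool); m[b:dd,a:cc]=1; return m
for n,bx,zl in [('new',box(222,232,302,288),.02),('racked',box(255,158,330,212),.055)]:
    m=bx&(P[...,2]>zl)&(d>0)
    rep(n,m); q=P[m][:,:2].astype(np.float32)
    print('  rect',cv2.minAreaRect(q)); 
    # ridge: top points
    zz=P[m][:,2]; t=P[m][zz>np.percentile(zz,60)]
    print('  ridge',t.mean(0).round(4),'dir',np.linalg.svd(t[:,:2]-t[:,:2].mean(0))[2][0].round(4), 'ends',[ (t[:,:2]@np.array([0,1])).min(),(t[:,1]).max()])
    o=m&(hsv[...,0]<15)&(hsv[...,1]>150); rep('  orange',o)
y=box(240,150,330,225)&(hsv[...,0]>17)&(hsv[...,0]<32)&(hsv[...,1]>120); rep('yellow',y); print(cv2.minAreaRect(P[y][:,:2].astype(np.float32)))
for n,bx in [('white',box(340,200,380,240)),('blue',box(332,247,372,285))]:
    rep(n,bx&(P[...,2]>.14))
# rack corners seen: print 3D
for uv in [(237,218),(314,248),(273,126),(343,152),(242,220),(311,243)]: print(uv,P[uv[1],uv[0]].round(4))
cv2.imwrite('pics/top0c.png',cv2.resize(p[110:300,210:390],None,fx=4,fy=4,interpolation=cv2.INTER_CUBIC)[:600,:720])
E
```

```text
bench [ 0.23343945 -0.62103347  0.00293512] [ 0.30541833 -0.45668192 -0.0035549 ]
new 1829 med [ 0.4042 -0.1807  0.0609] zmax [0.0389 0.0609 0.0684]
  rect ((0.4082615375518799, -0.16204571723937988), (0.18176189064979553, 0.06587164849042892), 70.07552337646484)
  ridge [ 0.4009 -0.184   0.0653] dir [0.345  0.9386] ends [np.float64(-0.2525363932708188), np.float64(-0.11402944445498556)]
  orange 92 med [ 0.4265 -0.1161  0.058 ] zmax [0.0442 0.058  0.0654]
racked 1892 med [ 0.5779 -0.2547  0.0782] zmax [0.0574 0.0782 0.086 ]
  rect ((0.5807356834411621, -0.2506268620491028), (0.18043696880340576, 0.06491945683956146), 68.80146789550781)
  ridge [ 0.5775 -0.2583  0.0827] dir [0.3652 0.9309] ends [np.float64(-0.3275916185905266), np.float64(-0.18857375026316445)]
  orange 79 med [ 0.6038 -0.1905  0.0762] zmax [0.0639 0.0762 0.0837]
yellow 670 med [ 0.5343 -0.2267  0.0163] zmax [0.008  0.0163 0.0305]
((0.5429345369338989, -0.2319922000169754), (0.2873523533344269, 0.07128202170133591), 53.90238952636719)
white 778 med [ 0.4866 -0.4053  0.1567] zmax [0.1413 0.1567 0.1658]
blue 848 med [ 0.3976 -0.3831  0.1814] zmax [0.1649 0.1814 0.1904]
(237, 218) [ 0.5009 -0.1169 -0.0031]
(314, 248) [ 0.4289 -0.3013 -0.0037]
(273, 126) [ 0.7054 -0.2129  0.0817]
(343, 152) [ 0.6463 -0.3706  0.0712]
(242, 220) [ 0.496  -0.1295 -0.0005]
(311, 243) [ 0.4409 -0.2946  0.003 ]
```

View pics/top0c.png

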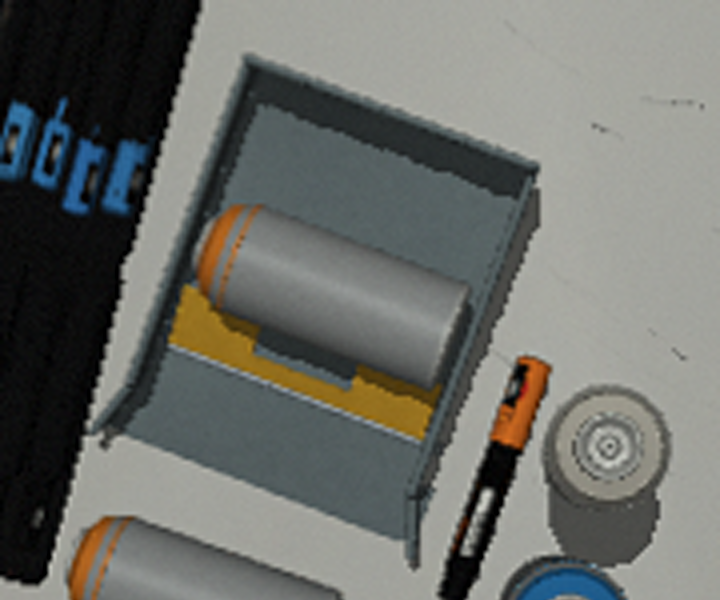

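The crop shows the end-stop top edge from (250,58) to (537,168), the catch hinge line from (170,345) to (420,440) and the front lip from about (112,432) to (405,540). The racked can sits slightly turned on the catch.

```bash
python3 - <<'E'
from h import *
c,Rm,e=pose('top')
f=lambda L,z: onplane(c,Rm,e,np.array(L)/4+[210-.375,110-.375],z)[:,:2]
for n,L,z,xr in [('stop',[(250,58),(537,168)],.081,.231),('hinge',[(170,345),(420,440)],.0084,.0594),('lip',[(112,432),(405,540)],0,0),('flaretips',[(93,432),(415,565)],.038,0)]:
    q=f(L,z); v=q[1]-q[0]; m=q.mean(0); yaw=np.arctan2(v[0],-v[1]) 
    n_=np.array([-v[1],v[0]])/np.linalg.norm(v)
    print(n,q.round(4).tolist(),'len',np.linalg.norm(v).round(4),'xdir yaw deg',np.degrees(np.arctan2(v[0],-v[1])).round(2),'origin', (m-xr*np.array([np.cos(np.arctan2(v[0],-v[1])),np.sin(np.arctan2(v[0],-v[1]))])).round(4))
# new can with side depth
c,Rm,e=pose('side'); z=np.load('side0.npz'); p,d=z['p'],z['d']
uu,vv=np.meshgrid(np.arange(640),np.arange(400))
P=bydepth(c,Rm,e,np.c_[uu.ravel(),vv.ravel()],d.ravel()).reshape(400,640,3)
for n,(a,b,cc,dd) in {'new':(245,160,272,215),'racked':(300,165,350,212)}.items():
    q=P[b:dd,a:cc].reshape(-1,3); q=q[(q[:,2]>.03)&(q[:,1]>-.36)]
    print(n,len(q),'zmax',np.percentile(q[:,2],[95,99]),'top xy',np.median(q[q[:,2]>np.percentile(q[:,2],90)],0))
E
```

```text
stop [[0.7099, -0.2108], [0.6456, -0.3724]] len 0.1739 xdir yaw deg -21.72 origin [ 0.4632 -0.2062]
hinge [[0.553, -0.155], [0.4959, -0.3036]] len 0.1591 xdir yaw deg -21.01 origin [ 0.469 -0.208]
lip [[0.5017, -0.119], [0.437, -0.2941]] len 0.1867 xdir yaw deg -20.26 origin [ 0.4693 -0.2066]
flaretips [[0.5005, -0.1151], [0.4235, -0.3016]] len 0.2017 xdir yaw deg -22.43 origin [ 0.462  -0.2084]
new 697 zmax [0.06449156 0.06544847] top xy [ 0.40821483 -0.16247079  0.06449711]
racked 1567 zmax [0.08175983 0.08258136] top xy [ 0.57358445 -0.27482827  0.08176101]
```

```bash
python3 - <<'E'
from h import *
c,Rm,e=pose('top'); z=np.load('top0.npz'); p,d=z['p'],z['d']
uu,vv=np.meshgrid(np.arange(640),np.arange(400))
P=bydepth(c,Rm,e,np.c_[uu.ravel(),vv.ravel()],d.ravel()); P=P[d.ravel()>0]
A=np.array([.184,.465]);B=np.array([.3226,-.151]);M=np.array([.36,.15])
for a,b in [(A,B),(A,M),(M,B)]:
  for t in np.arange(0,1.01,.125):
    q=a+t*(b-a); k=np.linalg.norm(P[:,:2]-q,axis=1)<.1; print(q.round(2),P[k,2].max().round(3) if k.any() else None,end=' | ')
  print()
# gripper tip from side
c,Rm,e=pose('side'); z=np.load('side0.npz'); d=z['d']
Q=bydepth(c,Rm,e,np.c_[uu.ravel(),vv.ravel()],d.ravel()); Q=Q[d.ravel()>0]
k=np.linalg.norm(Q[:,:2]-A,axis=1)<.12; q=Q[k&(Q[:,2]>.12)]
x=np.array([.929,-.369]);y=np.array([.369,.929]); r=np.c_[(q[:,:2]-A)@x,(q[:,:2]-A)@y,q[:,2]-.214]
print(len(q)); h,b=np.histogram(r[:,2],bins=np.arange(-.06,.12,.01)); print(list(zip(b.round(2),h)))
t=r[r[:,2]<.03]; print(np.percentile(t,[1,5,50,95,99],axis=0).round(3)); print(imaging.get_calibration('wrist')['hand_eye'])
# new can end extents in rack frame, finer
zt=np.load('top0.npz'); c,Rm,e=pose('top'); O=np.array([.466,-.207])
W=bydepth(c,Rm,e,np.c_[uu.ravel(),vv.ravel()],zt['d'].ravel())
r=np.c_[(W[:,:2]-O)@x,(W[:,:2]-O)@y,W[:,2]]
for lo,hi in [(-.12,-.02),(.07,.17)]:
  k=(r[:,0]>lo)&(r[:,0]<hi)&(abs(r[:,1])<.09)&(r[:,2]>(.045 if lo<0 else .062)); print(np.percentile(r[k],[1,5,50,95,99],axis=0).round(4).tolist())
E
```

```text
[0.18 0.46] 0.179 | [0.2  0.39] 0.189 | [0.22 0.31] 0.209 | [0.24 0.23] 0.212 | [0.25 0.16] 0.212 | [0.27 0.08] 0.208 | [0.29 0.  ] 0.085 | [ 0.31 -0.07] 0.085 | [ 0.32 -0.15] 0.071 | 
[0.18 0.46] 0.179 | [0.21 0.43] 0.186 | [0.23 0.39] 0.182 | [0.25 0.35] 0.184 | [0.27 0.31] 0.212 | [0.29 0.27] 0.212 | [0.32 0.23] 0.212 | [0.34 0.19] 0.212 | [0.36 0.15] 0.207 | 
[0.36 0.15] 0.207 | [0.36 0.11] 0.207 | [0.35 0.07] 0.207 | [0.35 0.04] 0.205 | [ 0.34 -0.  ] 0.085 | [ 0.34 -0.04] 0.085 | [ 0.33 -0.08] 0.085 | [ 0.33 -0.11] 0.07 | [ 0.32 -0.15] 0.071 | 
1113
[(np.float64(-0.06), np.int64(28)), (np.float64(-0.05), np.int64(31)), (np.float64(-0.04), np.int64(32)), (np.float64(-0.03), np.int64(32)), (np.float64(-0.02), np.int64(34)), (np.float64(-0.01), np.int64(34)), (np.float64(0.0), np.int64(0)), (np.float64(0.01), np.int64(0)), (np.float64(0.02), np.int64(11)), (np.float64(0.03), np.int64(35)), (np.float64(0.04), np.int64(38)), (np.float64(0.05), np.int64(41)), (np.float64(0.06), np.int64(38)), (np.float64(0.07), np.int64(64)), (np.float64(0.08), np.int64(77)), (np.float64(0.09), np.int64(82)), (np.float64(0.1), np.int64(96))]
[[-0.05  -0.117 -0.061]
 [-0.045 -0.114 -0.057]
 [-0.022 -0.105 -0.028]
 [-0.005 -0.053  0.021]
 [ 0.011  0.044  0.029]]
[[-5.68633097e-04 -9.65043159e-01 -2.62090401e-01  6.56663469e-02]
 [ 9.99999820e-01 -5.99225376e-04  3.68016338e-05 -4.06344668e-04]
 [-1.92566384e-04 -2.62090333e-01  9.65043326e-01 -1.58659990e-01]
 [ 0.00000000e+00  0.00000000e+00  0.00000000e+00  1.00000000e+00]]
[[-0.0996, -0.069, 0.0457], [-0.0959, -0.0634, 0.0483], [-0.0678, 0.0019, 0.0615], [-0.042, 0.0676, 0.0676], [-0.039, 0.077, 0.0691]]
[[0.0927, -0.0759, 0.0629], [0.0955, -0.0701, 0.0651], [0.1218, -0.0037, 0.079], [0.1499, 0.0646, 0.0849], [0.1536, 0.0754, 0.0868]]
```

Request:
apply_moves:
  targets:
    - [[0,0,1,0,1],[0.3,-0.6,0.7,0,1],[0.3,-0.9,0.3,0,1],[0.35,-0.93,0,0,1],[0.35,-0.93,0,0,1],[0.35,-0.93,0,0,1],[0.35,-0.93,0,0,1],[0.35,-0.93,0,0,1]]

```text
clock: 0.77
eef_pos: [0.2783, 0.2169, 0.2945]
tool_rot: [0.187, 0.982, -0.0, 0.0]
ft_force: [1.9, -0.4, 0.0]
grip_width: 0.0854
grasp_force: 0.0
```

Request:
apply_moves:
  targets:
    - [[0.2,-0.95,0,0,1],[0.2,-0.95,0,0,1],[0.2,-0.95,0,0,1],[0.2,-0.95,0,0,1],[0.2,-0.95,0,0,1],[0.2,-0.95,0,0,1],[0.2,-0.95,0,0,1],[0.2,-0.95,0,0,1]]

```text
clock: 1.43
eef_pos: [0.342, -0.0873, 0.2947]
tool_rot: [0.188, 0.982, 0.0, 0.0]
ft_force: [1.2, -0.2, -0.2]
grip_width: 0.0854
grasp_force: 0.0
```

Request:
apply_moves:
  targets:
    - [[-0.3,-0.85,0,0,1],[-0.25,-0.8,0,0,1],[0,0,-0.9,0,1],[0,0,-0.9,0,1],[0,0,-0.9,0,1],[0,0,0,0,1],[0,0,0,0,1]]

```text
clock: 2.02
eef_pos: [0.3185, -0.1504, 0.1855]
tool_rot: [0.188, 0.982, 0.001, -0.003]
ft_force: [-0.1, 0.1, 0.7]
grip_width: 0.0853
grasp_force: 0.0
```

```bash
python3 - <<'E'
from h import *
o=get_obs()
c,Rm,e=pose('wrist'); p,d=imaging.camera('wrist'); cv2.imwrite('pics/w1.png',p); np.savez('w1.npz',p=p,d=d,Rm=Rm,e=e)
ps,ds=imaging.camera('side'); np.savez('s1.npz',p=ps,d=ds)
uu,vv=np.meshgrid(np.arange(640),np.arange(400)); UV=np.c_[uu.ravel(),vv.ravel()]
x=np.array([.931,-.365]);y=np.array([.365,.931]);O=np.array([.466,-.207])
W=bydepth(c,Rm,e,UV,d.ravel()); r=np.c_[(W[:,:2]-O)@x,(W[:,:2]-O)@y,W[:,2]]
k=(r[:,0]>-.12)&(r[:,0]<-.02)&(abs(r[:,1])<.095)&(r[:,2]>.045)&(r[:,2]<.08)
print('newcan',k.sum(),np.percentile(r[k],[1,5,50,95,99],axis=0).round(4).tolist(), cv2.minAreaRect(r[k][:,:2].astype(np.float32)))
c,Rm,e=pose('side'); T=np.array(o['eef_pos']); W=bydepth(c,Rm,e,UV,ds.ravel())
r=np.c_[(W[:,:2]-T[:2])@x,(W[:,:2]-T[:2])@y,W[:,2]-T[2]]
k=(abs(r[:,0])<.06)&(abs(r[:,1])<.08)&(ds.ravel()>0)&(r[:,2]>-.06)
q=r[k]; h,b=np.histogram(q[:,2],bins=np.arange(-.06,.1,.005)); print(list(zip((b*1000).round().astype(int).tolist(),h.tolist())))
f=q[q[:,2]<.03]; print(np.percentile(f,[2,50,98],axis=0).round(3))
cv2.imwrite('pics/s1.png',cv2.resize(ps[60:220,120:400],None,fx=2.5,fy=2.5))
E
```

```text
newcan 8813 [[-0.0999, -0.07, 0.0458], [-0.0977, -0.0642, 0.0482], [-0.0791, 0.0014, 0.0617], [-0.0507, 0.0672, 0.0659], [-0.0448, 0.0774, 0.0665]] ((-0.07088679075241089, 0.005344286561012268), (0.059488847851753235, 0.154153510928154), 1.5826842784881592)
[(-60, 0), (-55, 0), (-50, 0), (-45, 0), (-40, 0), (-35, 0), (-30, 0), (-25, 0), (-20, 0), (-15, 0), (-10, 0), (-5, 0), (0, 0), (5, 0), (10, 0), (15, 0), (20, 0), (25, 0), (30, 34), (35, 34), (40, 44), (45, 45), (50, 45), (55, 46), (60, 44), (65, 43), (70, 42), (75, 71), (80, 89), (85, 86), (90, 99)]Traceback (most recent call last):
  File "<stdin>", line 14, in <module>
    return _quantile_unchecked(
        a, q, axis, out, overwrite_input, method, keepdims, weights)
    return _ureduce(a,
                    func=_quantile_ureduce_func,
    ...<5 lines>...
                    overwrite_input=overwrite_input,
                    method=method)
    r = func(a, **kwargs)
    result = _quantile(arr,
                       quantiles=q,
    ...<2 lines>...
                       out=out,
                       weights=wgt)
    slices_having_nans = np.isnan(arr[-1, ...])
                                  ~~~^^^^^^^^^
IndexError: index -1 is out of bounds for axis 0 with size 0
```

View pics/w1.png

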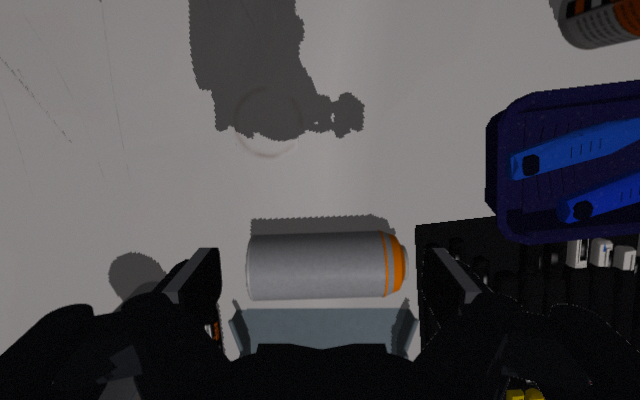

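The wrist view shows the can squarely between the fingers, base at (247,265) and orange nose at (405,265). The mouth of the rack is behind it at (235–415,310), and the inner finger faces are near columns 220 and 437. I still need the real fingertip height.

```bash
python3 - <<'E'
from h import *
z=np.load('w1.npz'); c=imaging.get_calibration('wrist'); d=z['d']; T=np.array(c['hand_eye'])
for uv in [(212,252),(215,265),(217,290),(200,252),(190,280),(170,290),(440,252),(445,262),(460,290),(470,300)]:
    dd=d[uv[1],uv[0]]; pc=rays(c,[uv])[0]*dd; print(uv,dd.round(4),(T[:3,:3]@pc+T[:3,3]).round(4))
uu,vv=np.meshgrid(np.arange(640),np.arange(400)); m=(d>0)&(d<.23)
tp=(rays(c,np.c_[uu[m],vv[m]])*d[m][:,None])@T[:3,:3].T+T[:3,3]
k=(abs(tp[:,1])<.065)&(tp[:,0]<.05); print(k.sum(), np.percentile(tp[k],[0,1,50,99,100],axis=0).round(4))
ps=np.load('s1.npz')['p']; cv2.imwrite('pics/s1.png',cv2.resize(ps[60:220,120:400],None,fx=2.5,fy=2.5))
E
```

```text
(212, 252) 0.1308 [ 0.0105 -0.0429 -0.0381]
(215, 265) 0.1353 [ 0.0036 -0.0432 -0.0353]
(217, 290) 0.1379 [-0.0075 -0.0432 -0.0357]
(200, 252) 0.1321 [ 0.01   -0.0481 -0.0369]
(190, 280) 0.1114 [ 0.0097 -0.044  -0.0584]
(170, 290) 0.1042 [ 0.0104 -0.0474 -0.0657]
(440, 252) 0.1313 [ 0.0103  0.046  -0.0376]
(445, 262) 0.1231 [ 0.0102  0.0449 -0.0462]
(460, 290) 0.1042 [ 0.0103  0.0426 -0.0657]
(470, 300) 0.1046 [ 0.0071  0.0459 -0.0662]
46523 [[-0.0136 -0.065  -0.1154]
 [-0.0099 -0.0642 -0.1137]
 [ 0.0106  0.0004 -0.0936]
 [ 0.0194  0.0642 -0.0351]
 [ 0.0205  0.065  -0.0278]]
```

View pics/s1.png

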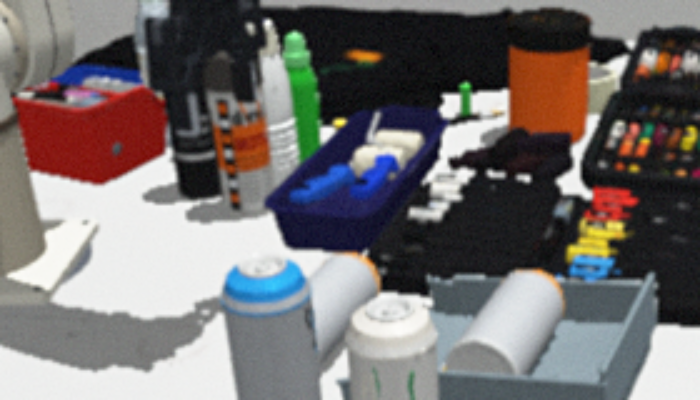

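The side crop has no gripper in it: it shows the two standing cans at (265,320) and (395,340), with the new can behind them. Both cameras' depth put the fingertips about 30 mm behind the reported TCP, which disagrees with the text. I'll descend behind the can and use the force reading to find out.

Request:
apply_moves:
  targets:
    - [[0,0,-0.9,0,1],[0,0,-0.9,0,1],[0,0,-0.9,0,1],[0,0,-0.7,0,1],[0,0,0,0,1],[0,0,0,0,1]]

```text
clock: 2.62
eef_pos: [0.3218, -0.1516, 0.0521]
tool_rot: [0.187, 0.982, -0.0, 0.0]
ft_force: [-0.2, -0.9, 0.1]
grip_width: 0.0855
grasp_force: 0.0
```

```bash
python3 - <<'E'
from h import *
o=get_obs(); print(o['eef_pos'],o['ft_force'])
p,d=imaging.camera('side'); c,Rm,e=pose('side'); uu,vv=np.meshgrid(np.arange(640),np.arange(400))
W=bydepth(c,Rm,e,np.c_[uu.ravel(),vv.ravel()],d.ravel()); T=np.array(o['eef_pos'])
x=np.array([.931,-.365]);y=np.array([.365,.931])
r=np.c_[(W[:,:2]-T[:2])@x,(W[:,:2]-T[:2])@y,W[:,2]]; g=cv2.cvtColor(p,cv2.COLOR_BGR2GRAY).ravel()
k=(abs(r[:,0])<.03)&(abs(r[:,1])<.08)&(d.ravel()>0)&(r[:,2]>.015)&(g<110); print(k.sum(),np.percentile(r[k],[0,2,50,98],axis=0).round(3))
w,dw=imaging.camera('wrist')
cv2.imwrite('pics/s2.png',np.hstack([cv2.resize(p[90:240,160:360],(400,300)),cv2.resize(w,(400,250))[:250] if 0 else cv2.copyMakeBorder(cv2.resize(w,(400,250)),0,50,0,0,cv2.BORDER_CONSTANT)]))
E
```

```text
[ 0.3218214  -0.15164667  0.0520874 ] [-0.23414359 -0.88657309  0.12653025]
2319 [[-0.029 -0.076  0.081]
 [-0.022 -0.071  0.093]
 [ 0.01  -0.031  0.182]
 [ 0.029  0.063  0.437]]
```

View pics/s2.png

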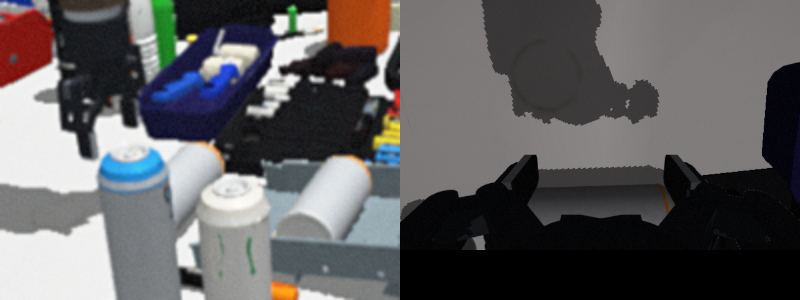

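The left half shows the fingertips at (88,155), well clear of the bench; the right half shows the can between the fingers. Tip height is 81 mm at TCP z = 52 mm, so the tips really do stand 29 mm above the reported TCP. I'll keep going down slowly and watch the force.

Request:
apply_moves:
  targets:
    - [[0,0,-0.25,0,1],[0,0,-0.25,0,1],[0,0,-0.2,0,1],[0,0,-0.15,0,1],[0,0,-0.1,0,1],[0,0,0,0,1],[0,0,0,0,1]]

```text
clock: 3.3
eef_pos: [0.3207, -0.1514, 0.0131]
tool_rot: [0.188, 0.982, -0.0, 0.0]
ft_force: [-0.1, 0.7, 0.2]
grip_width: 0.0855
grasp_force: 0.0
```

Request:
apply_moves:
  targets:
    - [[0,0,-0.1,0,1],[0,0,-0.1,0,1],[0,0,-0.1,0,1],[0,0,-0.05,0,1],[0,0,0,0,1],[0,0,0,0,1]]

```text
clock: 3.8
eef_pos: [0.3202, -0.1511, -0.0014]
tool_rot: [0.188, 0.982, 0.0, -0.0]
ft_force: [-0.1, 0.2, 0.2]
grip_width: 0.0855
grasp_force: 0.0
```

No contact at a TCP height of −1 mm, which confirms the offset. The tips are now about 28 mm above the bench, so I'll close on the can from behind.

Request:
apply_moves:
  targets:
    - [[0.2,-0.079,-0.02,0,1],[0.2,-0.079,-0.02,0,1],[0.2,-0.079,-0.02,0,1],[0.1,-0.039,0,0,1],[0.05,-0.02,0,0,1],[0.03,-0.012,0,0,1],[0.03,-0.012,0,0,1],[0,0,0,0,1]]

```text
clock: 4.47
eef_pos: [0.3528, -0.164, -0.0036]
tool_rot: [0.188, 0.982, 0.0, -0.0]
ft_force: [1.1, -1.1, -0.2]
grip_width: 0.0856
grasp_force: 0.0
```

```bash
cat > look.py <<'E'
import sys
from h import *
o=get_obs(); x=np.array([.9304,-.3665]);y=np.array([.3665,.9304]);O=np.array([.466,-.207]); T=np.array(o['eef_pos'])
print('clock',o['clock'],'tcp rack',((T[:2]-O)@x).round(4),((T[:2]-O)@y).round(4),T[2].round(4),'F',np.round(o['ft_force'],1))
uu,vv=np.meshgrid(np.arange(640),np.arange(400)); UV=np.c_[uu.ravel(),vv.ravel()]
p,d=imaging.camera('top'); c,Rm,e=pose('top')
W=bydepth(c,Rm,e,UV,d.ravel()); r=np.c_[(W[:,:2]-O)@x,(W[:,:2]-O)@y,W[:,2]]
hsv=cv2.cvtColor(p,cv2.COLOR_BGR2HSV).reshape(-1,3)
m=(hsv[:,0]<14)&(hsv[:,1]>140)&(r[:,2]>.03)&(abs(r[:,1])<.11)&(r[:,0]>-.15)&(r[:,0]<.25)
n,l,s,ct=cv2.connectedComponentsWithStats(m.reshape(400,640).astype(np.uint8))
for i in range(1,n):
    if s[i,4]>15: q=r[l.ravel()==i]; print('orange',s[i,4],np.median(q,0).round(4))
if len(sys.argv)>1: cv2.imwrite('pics/'+sys.argv[1],np.vstack([cv2.resize(p[110:300,190:380],(600,600))]))
E
python3 look.py t3.png
```

```text
clock 4.4667 tcp rack -0.1211 -0.0015 -0.0036 F [ 1.1 -1.1 -0.2]
```

View pics/t3.png

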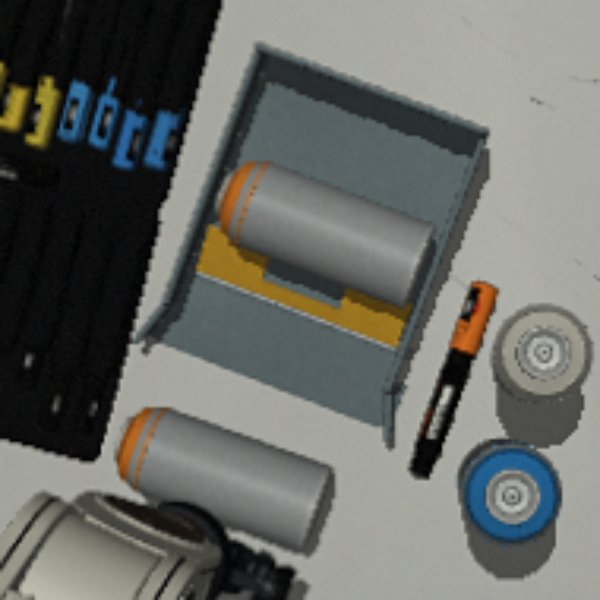

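The top view shows the gripper just behind the can, with the fingers around (270,580) and the can body centred at (230,480). The rack and bystanders haven't moved. Next is slow contact.

Request:
apply_moves:
  targets:
    - [[0.035,-0.014,0,0,1],[0.035,-0.014,0,0,1],[0.035,-0.014,0,0,1],[0.035,-0.014,0,0,1],[0.035,-0.014,0,0,1],[0.035,-0.014,0,0,1],[0.035,-0.014,0,0,1],[0.035,-0.014,0,0,1]]

```text
clock: 5.18
eef_pos: [0.3642, -0.1686, -0.0036]
tool_rot: [0.188, 0.982, -0.0, -0.0]
ft_force: [-0.5, 0.0, -0.6]
grip_width: 0.0858
grasp_force: 0.0
```

Request:
apply_moves:
  targets:
    - [[0.05,-0.02,0,0,1],[0.05,-0.02,0,0,1],[0.05,-0.02,0,0,1],[0.05,-0.02,0,0,1],[0.05,-0.02,0,0,1],[0.05,-0.02,0,0,1],[0.05,-0.02,0,0,1],[0.05,-0.02,0,0,1]]

```text
clock: 5.85
eef_pos: [0.3803, -0.175, -0.0036]
tool_rot: [0.188, 0.982, 0.0, 0.0]
ft_force: [-0.1, 0.1, -0.3]
grip_width: 0.0856
grasp_force: 0.0
```

```bash
cat > look.py <<'E'
import sys
from h import *
o=get_obs(); x=np.array([.9304,-.3665]);y=np.array([.3665,.9304]);O=np.array([.466,-.207]); T=np.array(o['eef_pos'])
print('clock',o['clock'],'tcp rack',((T[:2]-O)@x).round(4),((T[:2]-O)@y).round(4),T[2].round(4),'F',np.round(o['ft_force'],1))
uu,vv=np.meshgrid(np.arange(640),np.arange(400)); UV=np.c_[uu.ravel(),vv.ravel()]
p,d=imaging.camera('top'); c,Rm,e=pose('top')
W=bydepth(c,Rm,e,UV,d.ravel()); r=np.c_[(W[:,:2]-O)@x,(W[:,:2]-O)@y,W[:,2]]
h=r[:,2]-.141*np.clip(r[:,0],0,None); hsv=cv2.cvtColor(p,cv2.COLOR_BGR2HSV).reshape(-1,3)
m=(h>.05)&(h<.075)&(abs(r[:,1])<.085)&(r[:,0]>-.12)&(r[:,0]<.223)&(hsv[:,2]>60)
n,l,s,ct=cv2.connectedComponentsWithStats(m.reshape(400,640).astype(np.uint8))
for i in range(1,n):
    if s[i,4]>150: 
        q=r[l.ravel()==i]; f=np.polyfit(q[:,1],q[:,0],1)
        print('can',s[i,4],'x at y=0',f[1].round(4),'tilt deg',np.degrees(f[0]).round(2),'y',np.percentile(q[:,1],[1,99]).round(3),'x',np.percentile(q[:,0],[2,98]).round(3))
if len(sys.argv)>1: cv2.imwrite('pics/'+sys.argv[1],cv2.resize(p[110:300,190:380],(600,600)))
E
python3 look.py
```

```text
clock 5.85 tcp rack -0.0915 -0.0017 -0.0036 F [-0.1  0.1 -0.3]
can 1580 x at y=0 0.12 tilt deg -0.1 y [-0.075  0.07 ] x [0.094 0.147]
can 1461 x at y=0 -0.0427 tilt deg -0.66 y [-0.068  0.075] x [-0.07  -0.018]
```

The can rolls square (tilt 0.7°), and its middle is now at x = −0.043. On to the lip.

Request:
apply_moves:
  targets:
    - [[0.06,-0.024,0,0,1],[0.06,-0.024,0,0,1],[0.06,-0.024,0,0,1],[0.06,-0.024,0,0,1],[0.06,-0.024,0,0,1],[0.06,-0.024,0,0,1],[0.06,-0.024,0,0,1],[0.06,-0.024,0,0,1]]

```text
clock: 6.57
eef_pos: [0.3995, -0.1827, -0.0036]
tool_rot: [0.188, 0.982, 0.0, -0.0]
ft_force: [0.9, 0.2, 0.3]
grip_width: 0.0853
grasp_force: 0.0
```

Request:
apply_moves:
  targets:
    - [[0.06,-0.024,0,0,1],[0.06,-0.024,0,0,1],[0.06,-0.024,0,0,1],[0.06,-0.024,0,0,1],[0.06,-0.024,0,0,1],[0.06,-0.024,0,0,1],[0.06,-0.024,0.009,0,1],[0.06,-0.024,0.009,0,1]]

```text
clock: 7.23
eef_pos: [0.4187, -0.1904, -0.0029]
tool_rot: [0.188, 0.982, 0.0, -0.0]
ft_force: [-0.4, -0.1, 0.6]
grip_width: 0.0853
grasp_force: 0.0
```

Request:
apply_moves:
  targets:
    - [[0.06,-0.024,0.009,0,1],[0.06,-0.024,0.009,0,1],[0.06,-0.024,0.009,0,1],[0.06,-0.024,0.009,0,1],[0.06,-0.024,0.009,0,1],[0.06,-0.024,0.009,0,1]]

```text
clock: 7.73
eef_pos: [0.4327, -0.196, -0.0008]
tool_rot: [0.188, 0.982, 0.0, -0.0]
ft_force: [-1.5, 0.0, 0.6]
grip_width: 0.0855
grasp_force: 0.8
```

```bash
python3 look.py
```

```text
clock 7.7333 tcp rack -0.035 -0.002 -0.0008 F [-1.5  0.   0.6]
can 1586 x at y=0 0.12 tilt deg -0.09 y [-0.075  0.07 ] x [0.094 0.147]
can 1212 x at y=0 0.0133 tilt deg 5.25 y [-0.068  0.077] x [-0.017  0.035]
```

```bash
cat >> look.py <<'E'
for i in range(1,n):
    if s[i,4]>150:
        q=r[l.ravel()==i]; B=np.arange(-.06,.061,.02); print('front/rear by y',[(b.round(2),np.percentile(q[abs(q[:,1]-b)<.01][:,0],97).round(4),np.percentile(q[abs(q[:,1]-b)<.01][:,0],3).round(4)) for b in B])
E
python3 look.py
```

```text
clock 7.7833 tcp rack -0.0341 -0.002 -0.0006 F [-1.7 -0.4  0.4]
can 1580 x at y=0 0.12 tilt deg -0.03 y [-0.075  0.07 ] x [0.094 0.147]
can 1199 x at y=0 0.014 tilt deg 5.15 y [-0.067  0.076] x [-0.016  0.035]
front/rear by y [(np.float64(-0.06), np.float64(0.1463), np.float64(0.0946)), (np.float64(-0.04), np.float64(0.1468), np.float64(0.0947)), (np.float64(-0.02), np.float64(0.1464), np.float64(0.0948)), (np.float64(0.0), np.float64(0.1459), np.float64(0.0944)), (np.float64(0.02), np.float64(0.1462), np.float64(0.0945)), (np.float64(0.04), np.float64(0.1455), np.float64(0.0942)), (np.float64(0.06), np.float64(0.1448), np.float64(0.097))]
front/rear by y [(np.float64(-0.06), np.float64(0.0339), np.float64(-0.0169)), (np.float64(-0.04), np.float64(0.0335), np.float64(-0.0169)), (np.float64(-0.02), np.float64(0.0343), np.float64(-0.0141)), (np.float64(0.0), np.float64(0.0346), np.float64(0.0003)), (np.float64(0.02), np.float64(0.0345), np.float64(0.0011)), (np.float64(0.04), np.float64(0.0358), np.float64(0.001)), (np.float64(0.06), np.float64(0.0359), np.float64(0.002))]
```

The front edge is straight to about 1°, and the tilt reading came from the arm hiding part of the can. The can is at x ≈ 0.009, so I'll carry on up the slope.

Request:
apply_moves:
  targets:
    - [[0.06,-0.024,0.009,0,1],[0.06,-0.024,0.009,0,1],[0.06,-0.024,0.009,0,1],[0.06,-0.024,0.009,0,1],[0.06,-0.024,0.009,0,1],[0.06,-0.024,0.009,0,1],[0.06,-0.024,0.009,0,1],[0.06,-0.024,0.009,0,1]]

```text
clock: 8.5
eef_pos: [0.4523, -0.2039, 0.0022]
tool_rot: [0.188, 0.982, -0.0, -0.0]
ft_force: [-0.7, 0.8, 1.0]
grip_width: 0.0854
grasp_force: 0.8
```

Request:
apply_moves:
  targets:
    - [[0.06,-0.024,0.009,0,1],[0.06,-0.024,0.009,0,1],[0.06,-0.024,0.009,0,1],[0.06,-0.024,0.009,0,1],[0.06,-0.024,0.009,0,1],[0.06,-0.024,0.009,0,1],[0.06,-0.024,0.009,0,1],[0.06,-0.024,0.009,0,1]]

```text
clock: 9.17
eef_pos: [0.4712, -0.2114, 0.005]
tool_rot: [0.188, 0.982, 0.0, -0.0]
ft_force: [-2.8, 1.2, 1.1]
grip_width: 0.0855
grasp_force: 1.5
```

```bash
python3 look.py
```

```text
clock 9.1667 tcp rack 0.0064 -0.0022 0.005 F [-2.8  1.2  1.1]
can 1585 x at y=0 0.1197 tilt deg 0.05 y [-0.075  0.07 ] x [0.094 0.147]
can 988 x at y=0 0.0574 tilt deg 8.72 y [-0.068  0.076] x [0.024 0.076]
front/rear by y [(np.float64(-0.06), np.float64(0.1461), np.float64(0.0943)), (np.float64(-0.04), np.float64(0.1461), np.float64(0.0944)), (np.float64(-0.02), np.float64(0.145), np.float64(0.0943)), (np.float64(0.0), np.float64(0.1459), np.float64(0.0941)), (np.float64(0.02), np.float64(0.1454), np.float64(0.0945)), (np.float64(0.04), np.float64(0.1462), np.float64(0.0942)), (np.float64(0.06), np.float64(0.145), np.float64(0.0956))]
front/rear by y [(np.float64(-0.06), np.float64(0.0731), np.float64(0.0222)), (np.float64(-0.04), np.float64(0.0736), np.float64(0.024)), (np.float64(-0.02), np.float64(0.0745), np.float64(0.0286)), (np.float64(0.0), np.float64(0.076), np.float64(0.0531)), (np.float64(0.02), np.float64(0.0762), np.float64(0.0517)), (np.float64(0.04), np.float64(0.0764), np.float64(0.0519)), (np.float64(0.06), np.float64(0.0761), np.float64(0.0531))]
```

Request:
apply_moves:
  targets:
    - [[0.05,-0.02,0.008,0,1],[0.05,-0.02,0.008,0,1],[0.05,-0.02,0.008,0,1],[0.05,-0.02,0.008,0,1],[0.05,-0.02,0.008,0,1],[0.05,-0.02,0.008,0,1],[0.05,-0.02,0.008,0,1],[0.05,-0.02,0.008,0,1]]

```text
clock: 9.88
eef_pos: [0.4878, -0.2181, 0.0078]
tool_rot: [0.188, 0.982, -0.0, 0.0]
ft_force: [-1.4, -0.4, -0.1]
grip_width: 0.0852
grasp_force: 1.0
```

Request:
apply_moves:
  targets:
    - [[0.05,-0.02,0.008,0,1],[0.05,-0.02,0.008,0,1],[0.05,-0.02,0.008,0,1],[0.05,-0.02,0.008,0,1],[0.05,-0.02,0.008,0,1],[0.05,-0.02,0.008,0,1],[0.05,-0.02,0.008,0,1],[0.05,-0.02,0.008,0,1]]

```text
clock: 10.55
eef_pos: [0.5034, -0.2243, 0.0102]
tool_rot: [0.188, 0.982, -0.0, -0.0]
ft_force: [-2.5, 0.7, 0.4]
grip_width: 0.0852
grasp_force: 1.0
```

```bash
python3 look.py t4.png
```

```text
clock 10.55 tcp rack 0.0412 -0.0024 0.0102 F [-2.5  0.7  0.4]
can 1574 x at y=0 0.1489 tilt deg 0.64 y [-0.075  0.07 ] x [0.123 0.176]
can 708 x at y=0 0.096 tilt deg 13.7 y [-0.068  0.07 ] x [0.059 0.111]
front/rear by y [(np.float64(-0.06), np.float64(0.174), np.float64(0.1234)), (np.float64(-0.04), np.float64(0.1742), np.float64(0.1234)), (np.float64(-0.02), np.float64(0.1745), np.float64(0.1232)), (np.float64(0.0), np.float64(0.1757), np.float64(0.1247)), (np.float64(0.02), np.float64(0.1761), np.float64(0.1243)), (np.float64(0.04), np.float64(0.1761), np.float64(0.1244)), (np.float64(0.06), np.float64(0.1731), np.float64(0.1259))]
front/rear by y [(np.float64(-0.06), np.float64(0.1072), np.float64(0.0581)), (np.float64(-0.04), np.float64(0.1087), np.float64(0.0592)), (np.float64(-0.02), np.float64(0.1107), np.float64(0.065)), (np.float64(0.0), np.float64(0.112), np.float64(0.0979)), (np.float64(0.02), np.float64(0.1128), np.float64(0.1001)), (np.float64(0.04), np.float64(0.1124), np.float64(0.0999)), (np.float64(0.06), np.float64(0.1126), np.float64(0.1005))]
```

View pics/t4.png

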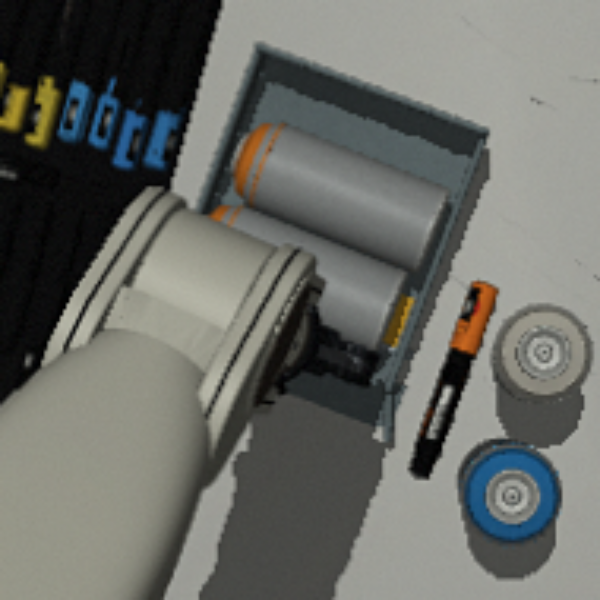

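Both cans are in the lane and square: the racked one is at (340,195), moving up, and the new one at (330,270), over the catch. About 42 mm remain.

Request:
apply_moves:
  targets:
    - [[0.05,-0.02,0.008,0.2,1],[0.05,-0.02,0.008,0.2,1],[0.05,-0.02,0.008,0.2,1],[0.05,-0.02,0.008,0.2,1],[0.05,-0.02,0.008,0.2,1],[0.05,-0.02,0.008,0,1],[0.05,-0.02,0.008,0,1],[0.05,-0.02,0.008,0,1]]

```text
clock: 11.27
eef_pos: [0.5195, -0.2307, 0.0128]
tool_rot: [0.179, 0.984, 0.0, 0.0]
ft_force: [-2.1, 0.5, 1.3]
grip_width: 0.0856
grasp_force: 0.9
```

Request:
apply_moves:
  targets:
    - [[0.05,-0.02,0.008,0,1],[0.05,-0.02,0.008,0,1],[0.05,-0.02,0.008,0,1],[0.05,-0.02,0.008,0,1],[0.04,-0.016,0.006,0,1],[0.04,-0.016,0.006,0,1],[0.04,-0.016,0.006,0,1],[0.04,-0.016,0.006,0,1]]

```text
clock: 11.93
eef_pos: [0.5338, -0.2365, 0.015]
tool_rot: [0.179, 0.984, -0.0, 0.0]
ft_force: [-1.0, 0.3, 0.7]
grip_width: 0.0857
grasp_force: 0.7
```

```bash
python3 look.py
```

```text
clock 11.9333 tcp rack 0.0739 -0.0026 0.015 F [-1.   0.3  0.7]
can 1592 x at y=0 0.1814 tilt deg 0.2 y [-0.076  0.071] x [0.156 0.209]
can 523 x at y=0 0.1265 tilt deg 10.17 y [-0.068 -0.012] x [0.093 0.143]
front/rear by y [(np.float64(-0.06), np.float64(0.2079), np.float64(0.1564)), (np.float64(-0.04), np.float64(0.2085), np.float64(0.1566)), (np.float64(-0.02), np.float64(0.2079), np.float64(0.1565)), (np.float64(0.0), np.float64(0.2076), np.float64(0.1565)), (np.float64(0.02), np.float64(0.2078), np.float64(0.157)), (np.float64(0.04), np.float64(0.2087), np.float64(0.1574)), (np.float64(0.06), np.float64(0.207), np.float64(0.1581))]Traceback (most recent call last):
  File "look.py", line 18, in <module>
    q=r[l.ravel()==i]; B=np.arange(-.06,.061,.02); print('front/rear by y',[(b.round(2),np.percentile(q[abs(q[:,1]-b)<.01][:,0],97).round(4),np.percentile(q[abs(q[:,1]-b)<.01][:,0],3).round(4)) for b in B])
                                                                                        ~~~~~~~~~~~~~^^^^^^^^^^^^^^^^^^^^^^^^^^^^^^
    return _quantile_unchecked(
        a, q, axis, out, overwrite_input, method, keepdims, weights)
    return _ureduce(a,
                    func=_quantile_ureduce_func,
    ...<5 lines>...
                    overwrite_input=overwrite_input,
                    method=method)
    r = func(a, **kwargs)
    result = _quantile(arr,
                       quantiles=q,
    ...<2 lines>...
                       out=out,
                       weights=wgt)
    slices_having_nans = np.isnan(arr[-1, ...])
                                  ~~~^^^^^^^^^
IndexError: index -1 is out of bounds for axis 0 with size 0
```

Request:
apply_moves:
  targets:
    - [[0.03,-0.012,0.005,0,1],[0.03,-0.012,0.005,0,1],[0.03,-0.012,0.005,0,1],[0.03,-0.012,0.005,0,1],[0.03,-0.012,0.005,0,1],[0.03,-0.012,0.005,0,1]]

```text
clock: 12.48
eef_pos: [0.5406, -0.2392, 0.0161]
tool_rot: [0.179, 0.984, 0.0, -0.0]
ft_force: [-1.2, 1.1, 1.1]
grip_width: 0.0855
grasp_force: 1.0
```

Request:
apply_moves:
  targets:
    - [[0.02,-0.008,0.003,0,1],[0.02,-0.008,0.003,0,1],[0,0,0,0,1]]

```text
clock: 12.73
eef_pos: [0.5426, -0.24, 0.0164]
tool_rot: [0.179, 0.984, -0.0, 0.0]
ft_force: [-1.6, 0.5, -0.1]
grip_width: 0.0852
grasp_force: 0.7
```

```bash
python3 look.py 2>/dev/null
```

```text
clock 12.7333 tcp rack 0.0834 -0.0026 0.0164 F [-1.6  0.5 -0.1]
can 1569 x at y=0 0.1909 tilt deg -0.03 y [-0.076  0.069] x [0.166 0.218]
can 510 x at y=0 0.1348 tilt deg 8.41 y [-0.068 -0.013] x [0.103 0.153]
front/rear by y [(np.float64(-0.06), np.float64(0.2173), np.float64(0.1659)), (np.float64(-0.04), np.float64(0.218), np.float64(0.1664)), (np.float64(-0.02), np.float64(0.2173), np.float64(0.1665)), (np.float64(0.0), np.float64(0.2171), np.float64(0.1677)), (np.float64(0.02), np.float64(0.2166), np.float64(0.1665)), (np.float64(0.04), np.float64(0.2171), np.float64(0.1663)), (np.float64(0.06), np.float64(0.2165), np.float64(0.1677))]
```

Request:
apply_moves:
  targets:
    - [[0.02,-0.008,0.003,0,1],[0.02,-0.008,0.003,0,1],[0,0,0,0,1]]

```text
clock: 13.03
eef_pos: [0.5436, -0.2403, 0.0165]
tool_rot: [0.179, 0.984, 0.0, -0.001]
ft_force: [-2.0, 0.9, 1.6]
grip_width: 0.0855
grasp_force: 1.5
```

Request:
apply_moves:
  targets:
    - [[0.02,-0.008,0.003,0,1],[0,0,0,0,1]]

```text
clock: 13.2
eef_pos: [0.5437, -0.2403, 0.0164]
tool_rot: [0.179, 0.984, 0.0, -0.001]
ft_force: [-4.8, 2.1, 0.8]
grip_width: 0.0855
grasp_force: 2.5
```

The tool has stalled and the force is up to 5 N, so the row is at the stop. I'll back off slowly, letting the can settle against the fingers.

Request:
apply_moves:
  targets:
    - [[0,0,0,0,1],[-0.03,0.012,-0.003,0,1],[-0.03,0.012,-0.003,0,1],[-0.03,0.012,-0.003,0,1],[-0.03,0.012,-0.003,0,1],[-0.03,0.012,-0.003,0,1]]

```text
clock: 13.7
eef_pos: [0.5393, -0.2387, 0.0164]
tool_rot: [0.179, 0.984, -0.0, 0.001]
ft_force: [0.3, 1.6, 0.9]
grip_width: 0.0854
grasp_force: 0.2
```

Request:
apply_moves:
  targets:
    - [[-0.03,0.012,-0.003,0,1],[-0.03,0.012,-0.003,0,1],[-0.03,0.012,-0.003,0,1],[0,0,0,0,1],[0,0,0,0,1]]

```text
clock: 14.12
eef_pos: [0.5353, -0.2371, 0.0159]
tool_rot: [0.179, 0.984, -0.0, 0.0]
ft_force: [0.5, -0.3, 0.3]
grip_width: 0.0852
grasp_force: 0.0
```

```bash
python3 look.py 2>/dev/null; python3 - <<'E'
from h import *
p,d=imaging.camera('wrist'); s,_=imaging.camera('side'); cv2.imwrite('pics/f5.png',np.vstack([cv2.resize(p[150:400],(768,300)),cv2.resize(s[150:250,220:420],(600,300))[:, :].repeat(1,1) if 0 else cv2.copyMakeBorder(cv2.resize(s[150:250,220:420],(600,300)),0,0,0,168,cv2.BORDER_CONSTANT)]))
E
```

```text
clock 14.1167 tcp rack 0.0755 -0.0026 0.0159 F [ 0.5 -0.3  0.3]
can 1583 x at y=0 0.1856 tilt deg -0.04 y [-0.076  0.07 ] x [0.16  0.213]
can 538 x at y=0 0.1301 tilt deg 10.6 y [-0.068 -0.012] x [0.096 0.147]
front/rear by y [(np.float64(-0.06), np.float64(0.2118), np.float64(0.1613)), (np.float64(-0.04), np.float64(0.2121), np.float64(0.1612)), (np.float64(-0.02), np.float64(0.2123), np.float64(0.161)), (np.float64(0.0), np.float64(0.212), np.float64(0.1608)), (np.float64(0.02), np.float64(0.212), np.float64(0.1608)), (np.float64(0.04), np.float64(0.2119), np.float64(0.1608)), (np.float64(0.06), np.float64(0.2102), np.float64(0.1627))]
```

View pics/f5.png

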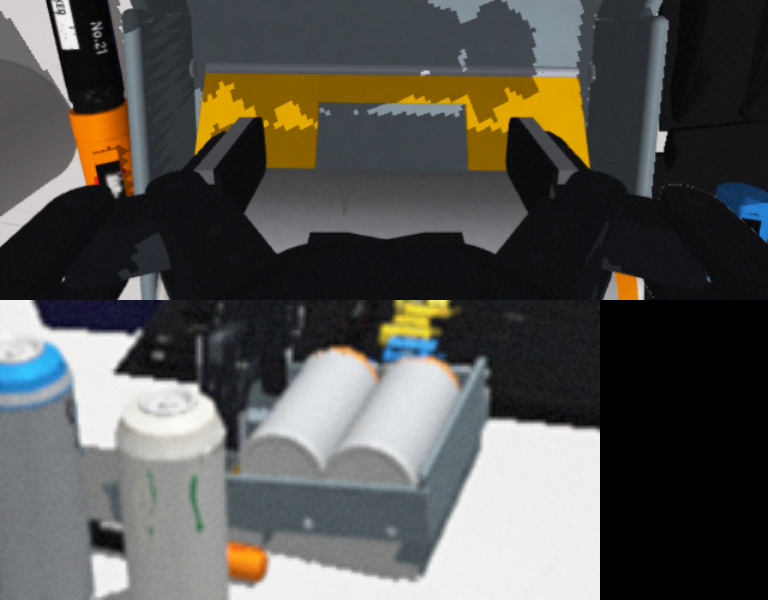

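The wrist view shows the yellow catch up behind the new can, with its free edge along about row 168. The side view shows both cans square in the lane. The row has settled 6 mm back (racked can at x ≈ 0.187) and there's no force on the tool, so I'll move clear.

Request:
apply_moves:
  targets:
    - [[-0.1,0.04,0.02,0,1],[-0.2,0.08,0.1,0,1],[-0.3,0.12,0.2,0,1],[-0.3,0.12,0.5,0,1],[-0.2,0.08,0.8,0,1],[0,0,0.9,0,1],[0,0,0.9,0,1],[0,0,0.9,0,1]]

```text
clock: 14.93
eef_pos: [0.4898, -0.2188, 0.1905]
tool_rot: [0.179, 0.984, 0.0, -0.0]
ft_force: [0.6, -1.3, -0.2]
grip_width: 0.0853
grasp_force: 0.0
```

Request:
apply_moves:
  targets:
    - [[-0.8,0.3,0.3,0,1],[-0.9,0.3,0.2,0,1],[-0.9,0.3,0,0,1],[-0.5,0.2,0,0,1],[0,0,0,0,1],[0,0,0,0,1],[0,0,0,0,1]]

```text
clock: 15.52
eef_pos: [0.3677, -0.1756, 0.2091]
tool_rot: [0.179, 0.984, -0.0, 0.001]
ft_force: [0.1, -0.4, 0.9]
grip_width: 0.0851
grasp_force: 0.0
```

```bash
python3 look.py f6.png 2>/dev/null
```

```text
clock 15.5167 tcp rack -0.103 -0.0068 0.2091 F [ 0.1 -0.4  0.9]
can 1597 x at y=0 0.1854 tilt deg 0.06 y [-0.075  0.071] x [0.16  0.213]
can 1575 x at y=0 0.12 tilt deg -0.3 y [-0.067  0.079] x [0.094 0.147]
front/rear by y [(np.float64(-0.06), np.float64(0.2126), np.float64(0.1611)), (np.float64(-0.04), np.float64(0.2113), np.float64(0.1606)), (np.float64(-0.02), np.float64(0.2123), np.float64(0.1601)), (np.float64(0.0), np.float64(0.2121), np.float64(0.1605)), (np.float64(0.02), np.float64(0.2122), np.float64(0.1606)), (np.float64(0.04), np.float64(0.2124), np.float64(0.1605)), (np.float64(0.06), np.float64(0.2112), np.float64(0.1618))]
front/rear by y [(np.float64(-0.06), np.float64(0.1462), np.float64(0.0949)), (np.float64(-0.04), np.float64(0.1468), np.float64(0.0948)), (np.float64(-0.02), np.float64(0.1467), np.float64(0.0944)), (np.float64(0.0), np.float64(0.1456), np.float64(0.0947)), (np.float64(0.02), np.float64(0.1465), np.float64(0.0946)), (np.float64(0.04), np.float64(0.1458), np.float64(0.0955)), (np.float64(0.06), np.float64(0.1448), np.float64(0.0945))]
```

View pics/f6.png

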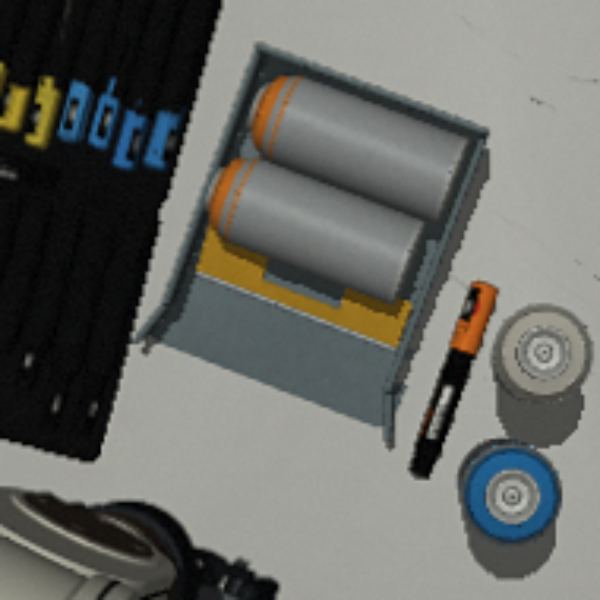

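The new can at (315,230) rests on the raised catch with the other at (360,150) above it. Both are square at x = 0.120 and 0.186, the bystanders haven't moved, and the arm is clear.

```bash
python3 -c "
from workcell import order
print(order.job_done())"
```

```text
the job is handed in; nothing more can be done
None
```

The orange-collared can is racked and resting on the sprung-up catch, with the row pushed to the end stop first; the arm is clear, the bystanders weren't touched, and I handed the job in at about 15.6 s (the hand-in returned no verdict).

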